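# Set a leather splitter's depth lever to the third click

## Robot

A 7-joint arm with a two-finger parallel gripper is mounted at the origin on the work surface. World frame = base frame: x ahead of the robot, y to its left, z up, the work surface at z = 0. Lengths are in m, angles in rad, forces in N, time in s.
With the tool pointing down it reaches from about 0.35 to 0.9 m from the base axis. Payload 8.1 kg.
Tool frame: the origin (TCP) lies at the centre of the arm's flange, where the gripper is bolted on; the fingertips stand 178 mm ahead of it and the grasp point (between the pads) lies 159 mm ahead of it; x points along the fingers, z is the direction in which the jaws open and shut, and the axes are right-handed (so a half turn about x gives the same grasp; the last joint's range is limited). The gripper opens to 92 mm and grips with 3 to 60 N. Pads are 19 mm wide; open, the fingers measure 130 mm over their backs; the gripper's body (75 mm by 190 mm) begins 47 mm behind the grasp point.
Start: joints at [1.165, 0.434, 0.025, 1.573, -0.012, 1.134, -0.075], TCP at [0.186, -0.597, 0.405] pointing down, gripper open.
Joint ranges: [-2.62, 2.62], [-0.44, 2.09], [-1.27, 1.32], [0.08, 2.57], [-1.32, 4.46], [0.12, 2], [-2.74, 2.74]. Speed limits (rad/s): [2.22, 2.22, 3.01, 3.01, 3.14, 3.14, 3.14].

## Interface

Orientations are given as a rotation vector (axis times angle).
In Python, from cell import arm, get_image, search_frame, pinpoint gives the robot as it stands.
- The arm moves only by the tool arm_command, never from a script. Its argument "motion" is a list of rows, each a list of 7 numbers: the finger opening in mm, from 0 to 91.8, then the shift along the tool's x, y, z in mm, then the turn, a rotation vector about the tool's x, y, z in degrees. In form: [[fingers, x, y, z, ax, ay, az], ...]. A call has 1 to 5 rows; each row shifts and turns the commanded pose from where the row before left it, along the tool's axes as they then stand; what a row does not reach is not made up. A row lasts 1/8 s, in which the tool goes at most 62.5 mm and 10.7 degrees, less where a joint would pass 70% of its speed; a pose out of reach is approached as far as the arm can. A call with a gripper value outside its range is refused whole. The fingers move at their own pace and stop on an object; "newtons" is the grip in N (left out, the last holds). Time passes only in rows, so rows that do not move let the fingers close. It gives the time, the measured TCP pose, the force and the opening at its end, in the units of the state.
- arm.observe(): the state, without advancing time (a new reading comes with each control period).
- get_image(name): name is "scene" or "side" or "wrist"; returns a dict with "frame" (420x560x3 uint8, red, green, blue), "range_z" (420x560 float32, m along the optical axis (not along the pixel's ray), 0 where there is no reading), "K" (3x3 intrinsics, pixels), "distortion" ([k1, k2, p1, p2, k3] as OpenCV has them; the pictures are not rectified), "origin" and "rotation" of the camera in the world; the wrist camera has in their place "tool_from_camera" (4x4, takes a point from camera to tool coordinates, whose origin is the TCP and whose axes are the tool frame's). Camera axes: x right, y down, z forward; pixel columns grow to the right and rows downward; lengths in m; the calibration is good to about 2 mm. A picture is of the moment at which its call begins: read the wrist's pose just before it.
- arm.sign_off(): hands the job in, once; it reports no verdict.
Trained networks look in the newest picture that a camera, given by its name, has taken for a name from the list of things; names that differ only in an ending like _2 or _b are one class to them, and where a whole thing is asked for, a point or a joint stands for the part that bears it (a point fixed in the world has none). Each returns a list of dicts, best first, with "p" (0 to 1); they miss things now and then, are a little off and sometimes report something else, mostly with a low value. They report only what shows in the picture. A call takes as long as a camera call.
- search_frame(camera, target): "point" ([x, y, z] in m, in world coordinates, good to about 4 mm: the middle of the surface that is visible of it).
- pinpoint(camera, target): "point" ([x, y, z] in m, in world coordinates, good to about 4 mm: a listed point, or the origin of a listed thing).
The state is a dict: "clock": time; "joints": joint angles; "dq": joint speeds; "joint_efforts": joint torques, N m; "position": TCP position; "ee_rot": TCP orientation; "force": force on the tool from outside, world axes, zero at the start; "ft_torque": the same for the moment, N m; "width": opening from 0.0 (shut) to 1.0 (fully open).
Only numpy, scipy, OpenCV 4.12 (cv2) and the standard library are available. Lean on these libraries where they do the work, as an engineer would, in place of code of your own. Each camera call takes 0.05 s, during which the arm holds its last target. There are 200 camera calls.

## Task

Set the depth on the green leather splitter: with the fingertips, gently push the red lever along its slot, feeling it click from notch to notch, and stop at the third click without ever going past it. When it is set, press the yellow lock button all the way down and let go. Only push: do not pinch the lever, and leave the jar, tin, stone and mallet where they are.

Things in the scene. Friction and masses are not known exactly. Their poses are not given: they have to be found in the camera images.
- splitter: Green bench machine fixed to the table; origin on the table surface, z up. In its own axes the deck (flat, top 45 mm above the table) spans x -100 to +10 mm and y -125 to +125 mm; behind it (x +10 to +90) are a blade, rollers and two cheeks up to 86 mm high. The lever's slot runs along its y axis at x = -50 mm on the deck; white ticks beside the slot (on its -x side) mark the home position and each of the 5 notches.
- lever_top (a point): Centre of the top of the red lever, a block 28 mm (splitter x) by 18 mm (splitter y, the way it slides) whose top stands 50 mm above the deck (95 mm above the table); the red block begins 14 mm above the deck, below it is a thin steel stem. It starts at the home end, splitter y = -60 mm, with 56 mm of bare deck behind it (on its -y side) where fingertips fit.
- lever (a joint): Travel of the lever along the splitter's +y axis, in m: 0 at home (where it starts), 0.090 at the far stop. It has a click notch every 18 mm: first at 0.018, second 0.036, third 0.054, fourth 0.072, fifth 0.090. Pushing over the hump half-way between notches takes about 3 to 5 N, then it snaps ahead by itself into the next notch; left free it settles into the nearest notch and stays.
- lock_top (a point): Centre of the top of the round yellow lock button, 30 mm across, in a black housing on the deck at splitter x = -50, y = +93 mm; it is pressed straight down.
- lock (a joint): Press of the lock button in m: 0 up, 0.006 fully down (about 5 N); it springs back up when released.
- dye_jar_mid (a point): Amber glass jar with black lid, 56 mm across, 70 mm high, loose on the table; its centre. Leave it alone.
- stone_mid (a point): Dark sharpening stone 100 x 36 x 22 mm, lying loose; its centre. Leave it alone.
- wax_tin_mid (a point): Flat aluminium tin 64 mm across, 30 mm high, loose; its centre. Leave it alone.
- mallet_mid (a point): Olive mallet lying down, head 100 mm long and 62 mm across, handle 170 mm; loose; centre of its head. Leave it alone.

How it is judged:
By the outcome, as a careful person would: the job done as asked, in the order asked, and still so for the second after the job is handed in, with the robot touching nothing.
It also fails if it takes over 51 s, if anything falls off the work surface, if the arm or the gripper's body presses on something with over 40 N, if the wrist force passes 120 N, or if a joint passes its speed limit or range.

## Working session

There is one attempt and no reset: what is moved stays moved. The work goes in short steps, Python scripts to look and compute and a tool call to move; the robot and the scene stay as the last step left them, time stands still between calls to the robot, and variables do not carry over. Pictures are saved under pics/ and viewed, about 8 in all and at most 12, crops included, and the job is handed in when it is done.

Besides the shell and the picture viewer there is one more tool, called after "Call:" as name([rows], argument=value, ...), one row to a line, values as JSON. arm_command: Moves the arm, as the interface text tells. Its arguments: {"type":"object","properties":{"motion":{"type":"array"},"newtons":{"type":"number"}},"required":["motion"]}

```bash
mkdir -p pics; ls; cat > h.py <<'E'
import numpy as np, cv2
from cell import arm, get_image, search_frame, pinpoint
def save(c,n):
    im=get_image(c); cv2.imwrite(f'pics/{n}.png',im['frame'][:,:,::-1]); return im
E
python3 - <<'E'
from h import *
s=arm.observe(); print({k:np.round(v,3) for k,v in s.items()})
a=save('scene','s1'); b=save('side','d1')
cv2.imwrite('pics/both.png',np.hstack([cv2.resize(x['frame'][:,:,::-1],(400,300)) for x in (a,b)]))
for c in('scene','side'):
  print(c)
  for t in('splitter','lever_top','lock_top','dye_jar_mid','stone_mid','wax_tin_mid','mallet_mid'):
    print(t,[(np.round(d['point'],3),round(d['p'],2)) for d in pinpoint(c,t)[:2]])
E
```

```text
pics
{'clock': np.float64(0.0), 'joints': array([ 1.165,  0.435,  0.025,  1.574, -0.012,  1.134, -0.075]), 'dq': array([-0.001, -0.   , -0.   ,  0.001, -0.002,  0.001, -0.002]), 'joint_efforts': array([ 1.0000e-03, -6.6784e+01,  9.8600e-01, -3.1446e+01, -6.0000e-02,
        4.3000e-02,  0.0000e+00]), 'position': array([ 0.186, -0.596,  0.404]), 'ee_rot': array([ 0.984,  1.339, -0.983]), 'force': array([ 0.555,  0.375, -0.271]), 'ft_torque': array([ 0.003, -0.031,  0.012]), 'width': np.float64(0.996)}
scene
splitter [(array([ 0.531, -0.074, -0.004]), 0.95)]
lever_top [(array([ 0.491, -0.143,  0.094]), 0.59), (array([ 0.71 , -0.027,  0.028]), 0.34)]
lock_top [(array([0.465, 0.009, 0.068]), 0.47)]
dye_jar_mid [(array([ 0.585, -0.28 ,  0.036]), 0.75)]
stone_mid [(array([0.481, 0.131, 0.009]), 0.83)]
wax_tin_mid [(array([ 0.363, -0.138,  0.019]), 0.79), (array([ 0.712, -0.025,  0.031]), 0.34)]
mallet_mid [(array([ 0.713, -0.025,  0.025]), 0.61)]
side
splitter [(array([ 0.528, -0.076, -0.   ]), 0.67)]
lever_top [(array([ 0.495, -0.148,  0.093]), 0.81)]
lock_top [(array([0.463, 0.004, 0.069]), 0.69)]
dye_jar_mid [(array([ 0.583, -0.272,  0.031]), 0.59)]
stone_mid [(array([0.477, 0.132, 0.011]), 0.68)]
wax_tin_mid [(array([ 0.364, -0.137,  0.017]), 0.86), (array([ 0.527, -0.079, -0.001]), 0.53)]
mallet_mid [(array([ 0.71 , -0.029,  0.035]), 0.88)]
```

View pics/s1.png

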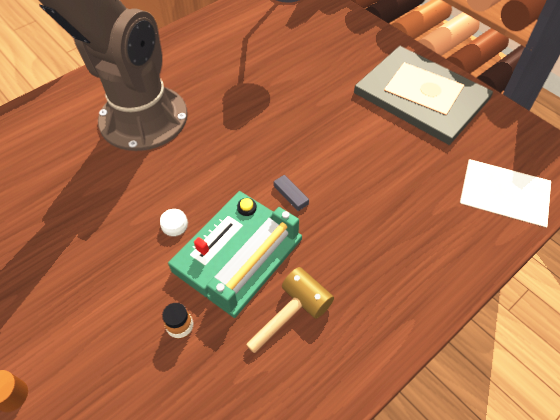

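View pics/d1.png

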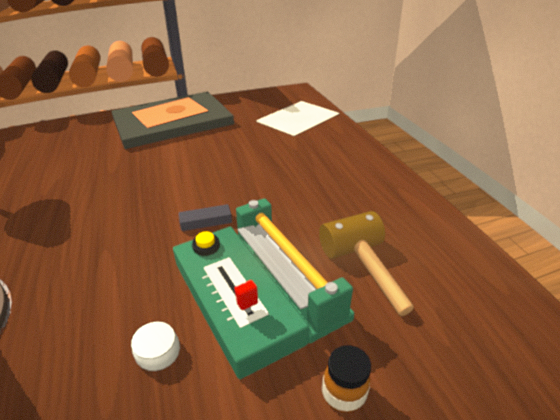

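The scene view has the lever at (202,245) and the lock at (246,206). The side view has the lever at (246,295) and the lock at (205,240). The lever-to-lock distance is 155 mm where 153 mm is expected, so the network points are consistent. The splitter yaw is about 10.8°.

```bash
cat >> h.py <<'E'
from scipy.spatial.transform import Rotation as Ro
import json,os
F=dict(L=[0.493,-0.1455],K=[0.464,0.0065])
if os.path.exists('f.json'): F=json.load(open('f.json'))
L=np.array(F['L']);K=np.array(F['K'])
y=(K-L)/np.linalg.norm(K-L); ey=np.r_[y,0]; ex=np.r_[y[1],-y[0],0]
O=np.r_[(L+K)/2,0]+.05*ex-.0165*ey   # midpoint of lever(-60),lock(93) is y=16.5
def state():
    s=arm.observe(); R=Ro.from_rotvec(s['ee_rot']).as_matrix(); p=np.array(s['position'])
    q=p-O; print('t',round(float(s['clock']),2),'tcp',p.round(4),'split xyz mm',(np.r_[q@ex,q@ey,q[2]]*1000).round(1),
      'F split',np.round([s['force']@ex,s['force']@ey,s['force'][2]],2),'w',round(float(s['width']),3))
    return s,R,p
def go(sx,sy,z):   # splitter mm target, TCP z mm
    s,R,p=state(); best=None
    for sg in(1,-1):
        zt=sg*ex; xt=np.array([0,0,-1.]); T=np.c_[xt,np.cross(zt,xt),zt]
        rv=Ro.from_matrix(R.T@T).as_rotvec(degrees=True)
        if best is None or np.linalg.norm(rv)<np.linalg.norm(best[0]): best=(rv,T)
    t=O+sx/1000*ex+sy/1000*ey+[0,0,z/1000]
    print('turn deg',best[0].round(1),'shift now',(R.T@(t-p)*1000).round(1),'shift after turn',(best[1].T@(t-p)*1000).round(1), 'tool in split', np.round([best[1].T@ey],2))
E
python3 -c "
from h import *
print(O,np.degrees(np.arctan2(-y[0],y[1])))
s,R,p=state();print(R.round(2)); go(-50,-97,400)"
```

```text
[ 0.53070635 -0.0763372   0.        ] 10.801618235690697
t 0.8 tcp [ 0.1863 -0.5966  0.4048] split xyz mm [-435.8 -446.5  404.8] F split [ 1.3  -0.69 -0.34] w 1.002
[[-0.    0.95  0.3 ]
 [-0.    0.3  -0.95]
 [-1.   -0.    0.  ]]
t 0.8 tcp [ 0.1863 -0.5966  0.4048] split xyz mm [-435.8 -446.5  404.8] F split [ 1.3  -0.69 -0.34] w 1.002
turn deg [-83.5   0.    0. ] shift now [   4.7  423.1 -303.2] shift after turn [  4.8 349.5 385.8] tool in split [[0. 1. 0.]]
```

Call:
arm_command([
  [0,0,45,-32,-10.4,0,0],
  [0,0,50,-23.5,-10.4,0,0],
  [0,0,53,-14,-10.4,0,0],
  [0,0,55,-4.3,-10.4,0,0],
  [0,0,55,6,-10.4,0,0],
], newtons=20)

```text
clock: 1.42
position: [0.3536, -0.3752, 0.405]
ee_rot: [0.278, 1.552, -0.279]
force: [0.8, -0.6, -0.2]
width: 0.507
```

```bash
python3 -c "
from h import *
go(-50,-97,400)"
```

```text
t 1.43 tcp [ 0.3536 -0.3752  0.405 ] split xyz mm [-229.9 -260.4  405. ] F split [ 0.67 -0.7  -0.17] w 0.507
turn deg [-31.1   0.    0. ] shift now [  5.  232.9  69.6] shift after turn [  5.  163.4 179.9] tool in split [[0. 1. 0.]]
```

Call:
arm_command([
  [0,0,55,16,-10.4,0,0],
  [0,0,51,26,-10.4,0,0],
  [0,0,46,34,-10.3,0,0],
  [0,0,39,42,0,0,0],
  [0,0,8,11,0,0,0],
])

```text
clock: 2.05
position: [0.5012, -0.1795, 0.4051]
ee_rot: [-0.147, 1.564, 0.149]
force: [0.1, -0.7, 0.3]
width: 0.01
```

```bash
python3 - <<'E'
from h import *
go(-50,-97,400)
s,R,p=state(); w=save('wrist','w1'); M=np.array(w['tool_from_camera'])
cams={'wrist':(R@M[:3,:3],R@M[:3,3]+p,w)}
for c in('scene','side'):
    i=get_image(c); cams[c]=(np.array(i['rotation']),np.array(i['origin']),i)
def blob(c,lo,hi,exp):
    Rc,o,i=cams[c]; h=cv2.cvtColor(i['frame'],cv2.COLOR_RGB2HSV)
    m=cv2.inRange(h,lo,hi); v,u=np.nonzero(m)
    if len(u)<5: return
    n=cv2.undistortPoints(np.c_[u,v].astype(np.float32)[:,None],i['K'],np.array(i['distortion']))[:,0]
    z=i['range_z'][v,u]; P=(np.c_[n,np.ones(len(n))]*z[:,None])@Rc.T+o
    q=P-O; S=np.c_[q@ex,q@ey,q[:,2]]*1000
    k=(z>0)&(np.linalg.norm(S-exp,axis=1)<30); S=S[k]
    if len(S)<5:print(c,'none');return
    T=S[S[:,2]>np.percentile(S[:,2],95)-6]
    print(c,len(S),'zmax',np.percentile(S[:,2],95).round(1),'top centroid',T.mean(0).round(1),'lo',np.percentile(T,3,0).round(1),'hi',np.percentile(T,97,0).round(1))
for c in cams:
    print('lever');blob(c,(0,150,60),(6,255,255),[-50,-60,90])
    print('lock');blob(c,(22,150,90),(34,255,255),[-50,93,68])
for c in cams:
  for t in('splitter','lever_top','lock_top'):
    print(c,t,[(((np.array(d['point'])-O)@np.c_[ex,ey,[0,0,1]]*1000).round(1),round(d['p'],2)) for d in pinpoint(c,t)[:1]])
E
```

```text
t 2.05 tcp [ 0.5012 -0.1795  0.4051] split xyz mm [-48.3 -95.8 405.1] F split [ 0.   -0.71  0.31] w 0.01
turn deg [-0.   0.1 -0.1] shift now [ 5.1 -1.2 -1.7] shift after turn [ 5.1 -1.2 -1.7] tool in split [[0. 1. 0.]]
t 2.05 tcp [ 0.5012 -0.1795  0.4051] split xyz mm [-48.3 -95.8 405.1] F split [ 0.   -0.71  0.31] w 0.01
lever
wrist 690 zmax 96.1 top centroid [-47.7 -58.8  94.7] lo [-60.2 -67.1  92. ] hi [-35.8 -51.4  96.3]
lock
wrist none
leverTraceback (most recent call last):
  File "<stdin>", line 19, in <module>
  File "<stdin>", line 12, in blob
ValueError: operands could not be broadcast together with shapes (160,) (3,)
```

View pics/w1.png

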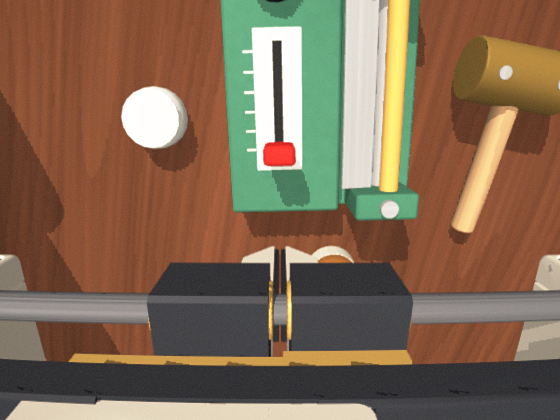

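The wrist view shows the lever at (279,153). The slot runs up to (277,42), with six ticks at rows 51–150 left of it. The lever top measures within 2 mm of where I expected. I'll check the yaw from the slot.

```bash
python3 - <<'E'
from h import *
s,R,p=state(); i=get_image('wrist'); M=np.array(i['tool_from_camera']); Rc=R@M[:3,:3]; o=R@M[:3,3]+p
def proj(uv,z):
    n=cv2.undistortPoints(np.array(uv,np.float32)[:,None],i['K'],np.array(i['distortion']))[:,0]
    d=np.c_[n,np.ones(len(n))]@Rc.T; P=o+d*((z-o[2])/d[:,2])[:,None]; q=P-O
    return (np.c_[q@ex,q@ey,q[:,2]]*1000).round(1)
print('slot',proj([[277,42],[279,138]],.045))
print('ticks',proj([[247,r] for r in(51,72,92,111,130,150)],.045))
print('deck left edge',proj([[226,30],[233,205]],.045))
E
```

```text
t 2.2 tcp [ 0.4992 -0.1838  0.4046] split xyz mm [-51.  -99.6 404.6] F split [-0.39 -0.2   0.01] w 0.005
slot [[-52.1  33.2  45. ]
 [-50.9 -53.5  45. ]]
ticks [[-79.6  25.8  45. ]
 [-80.2   7.5  45. ]
 [-80.7 -10.4  45. ]
 [-81.2 -27.8  45. ]
 [-81.8 -45.6  45. ]
 [-82.4 -64.9  45. ]]
deck left edge [[ -98.1   43.9   45. ]
 [ -98.7 -121.    45. ]]
```

Call:
arm_command([
  [0,50,0,0,0,0,0],
  [0,50,0,0,0,0,0],
  [0,35,0,0,0,0,0],
  [0,17,0,0,0,0,0],
  [0,0,0,0,0,0,0],
])

```text
clock: 2.88
position: [0.4987, -0.1844, 0.2523]
ee_rot: [-0.142, 1.568, 0.142]
force: [0.2, 0.0, 0.8]
width: 0.008
```

```bash
python3 -c "
from h import *
state();save('side','d2')"
```

```text
t 2.88 tcp [ 0.4987 -0.1844  0.2523] split xyz mm [ -51.6 -100.2  252.3] F split [0.23 0.01 0.76] w 0.008
```

View pics/d2.png

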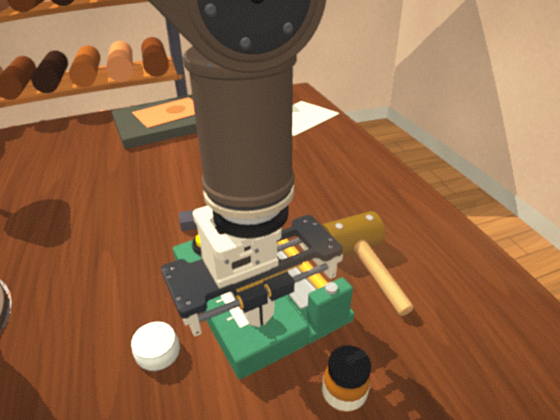

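The side view shows the fingertips at about (258,305) over bare deck, with nothing touched. Next I approach the lever slowly.

Call:
arm_command([
  [0,0,8,0,0,0,0],
  [0,0,5,0,0,0,0],
  [0,0,2,0,0,0,0],
  [0,0,1,0,0,0,0],
])

```text
clock: 3.42
position: [0.4965, -0.1675, 0.253]
ee_rot: [-0.144, 1.566, 0.143]
force: [-0.4, -0.4, -0.0]
width: 0.004
```

Call:
arm_command([
  [0,0,2,0,0,0,0],
])

```text
clock: 3.55
position: [0.4961, -0.1658, 0.2528]
ee_rot: [-0.143, 1.566, 0.143]
force: [1.0, 0.4, -0.3]
width: 0.005
```

Call:
arm_command([
  [0,0,2,0,0,0,0],
])

```text
clock: 3.68
position: [0.4957, -0.1637, 0.2527]
ee_rot: [-0.143, 1.566, 0.143]
force: [-0.1, -1.3, 0.5]
width: 0.002
```

Call:
arm_command([
  [0,0,2,0,0,0,0],
])

```text
clock: 3.8
position: [0.4953, -0.162, 0.2527]
ee_rot: [-0.143, 1.566, 0.142]
force: [0.8, -2.1, 0.2]
width: 0.003
```

Call:
arm_command([
  [0,0,2,0,0,0,0],
])

```text
clock: 3.92
position: [0.495, -0.1603, 0.2527]
ee_rot: [-0.143, 1.566, 0.142]
force: [-0.2, -3.5, -0.4]
width: 0.002
```

Call:
arm_command([
  [0,0,2,0,0,0,0],
])

```text
clock: 4.05
position: [0.4946, -0.1583, 0.2527]
ee_rot: [-0.143, 1.566, 0.142]
force: [-0.1, -3.7, 0.2]
width: 0.006
```

Call:
arm_command([
  [0,0,1.5,0,0,0,0],
])

```text
clock: 4.18
position: [0.4942, -0.1564, 0.2527]
ee_rot: [-0.143, 1.566, 0.143]
force: [-0.0, -3.3, 0.7]
width: 0.004
```

Call:
arm_command([
  [0,0,1.5,0,0,0,0],
])

```text
clock: 4.3
position: [0.4939, -0.1545, 0.2527]
ee_rot: [-0.143, 1.566, 0.144]
force: [0.2, -1.0, -0.4]
width: 0.003
```

Call:
arm_command([
  [0,0,1.5,0,0,0,0],
])

```text
clock: 4.42
position: [0.4939, -0.1527, 0.2527]
ee_rot: [-0.143, 1.566, 0.144]
force: [0.5, 0.1, 0.6]
width: 0.004
```

Call:
arm_command([
  [0,0,1.5,0,0,0,0],
])

```text
clock: 4.55
position: [0.4936, -0.1514, 0.2527]
ee_rot: [-0.143, 1.566, 0.144]
force: [-0.6, -1.1, -0.3]
width: 0.006
```

```bash
python3 - <<'E'
from h import *
state()
E
```

```text
t 4.55 tcp [ 0.4936 -0.1514  0.2527] split xyz mm [-50.5 -66.8 252.7] F split [-0.78 -0.93 -0.26] w 0.006
```

Click 1 came at world y≈-0.1555: the force rose to 3.7 N, then dropped to zero. I expect the next hump near y≈-0.138 and the third near -0.120.

Call:
arm_command([
  [0,0,2,0,0,0,0],
  [0,0,2,0,0,0,0],
  [0,0,2,0,0,0,0],
])

```text
clock: 4.92
position: [0.4924, -0.1459, 0.2527]
ee_rot: [-0.143, 1.566, 0.143]
force: [-0.0, 0.5, -0.1]
width: 0.004
```

Call:
arm_command([
  [0,0,2,0,0,0,0],
])

```text
clock: 5.05
position: [0.4921, -0.1443, 0.2528]
ee_rot: [-0.143, 1.566, 0.143]
force: [0.6, -2.7, -0.2]
width: 0.008
```

Call:
arm_command([
  [0,0,2,0,0,0,0],
])

```text
clock: 5.18
position: [0.4917, -0.1425, 0.2528]
ee_rot: [-0.143, 1.566, 0.142]
force: [0.7, -4.5, 0.0]
width: 0.003
```

Call:
arm_command([
  [0,0,1.5,0,0,0,0],
])

```text
clock: 5.3
position: [0.4914, -0.141, 0.2527]
ee_rot: [-0.143, 1.566, 0.142]
force: [-0.2, -4.2, 0.9]
width: -0.002
```

Call:
arm_command([
  [0,0,1.5,0,0,0,0],
])

```text
clock: 5.42
position: [0.4911, -0.1394, 0.2527]
ee_rot: [-0.143, 1.566, 0.143]
force: [-1.3, -2.8, 0.2]
width: 0.005
```

Call:
arm_command([
  [0,0,1.5,0,0,0,0],
])

```text
clock: 5.55
position: [0.4908, -0.1375, 0.2527]
ee_rot: [-0.143, 1.566, 0.143]
force: [-0.6, -0.3, 0.5]
width: 0.008
```

Click 2 came at y≈-0.138, as predicted.

Call:
arm_command([
  [0,0,2,0,0,0,0],
  [0,0,2,0,0,0,0],
  [0,0,2,0,0,0,0],
  [0,0,2,0,0,0,0],
])

```text
clock: 6.05
position: [0.4894, -0.1296, 0.2527]
ee_rot: [-0.143, 1.566, 0.143]
force: [0.4, -0.9, -0.2]
width: 0.003
```

Call:
arm_command([
  [0,0,2,0,0,0,0],
])

```text
clock: 6.18
position: [0.4891, -0.1277, 0.2527]
ee_rot: [-0.143, 1.566, 0.143]
force: [0.5, -1.4, 0.4]
width: 0.005
```

Call:
arm_command([
  [0,0,2,0,0,0,0],
])

```text
clock: 6.3
position: [0.4888, -0.1261, 0.2527]
ee_rot: [-0.143, 1.566, 0.142]
force: [0.7, -4.3, 0.3]
width: 0.009
```

Call:
arm_command([
  [0,0,1.5,0,0,0,0],
])

```text
clock: 6.42
position: [0.4885, -0.1248, 0.2528]
ee_rot: [-0.143, 1.566, 0.142]
force: [1.0, -3.5, -0.0]
width: 0.006
```

Call:
arm_command([
  [0,0,1.5,0,0,0,0],
])

```text
clock: 6.55
position: [0.4882, -0.1233, 0.2528]
ee_rot: [-0.143, 1.566, 0.142]
force: [0.4, -4.5, -0.3]
width: 0.004
```

Call:
arm_command([
  [0,0,1,0,0,0,0],
])

```text
clock: 6.68
position: [0.4879, -0.1221, 0.2527]
ee_rot: [-0.143, 1.566, 0.143]
force: [-0.3, -3.6, 0.4]
width: 0.006
```

Call:
arm_command([
  [0,0,1,0,0,0,0],
])

```text
clock: 6.8
position: [0.4877, -0.1209, 0.2527]
ee_rot: [-0.143, 1.566, 0.143]
force: [-0.8, -2.9, -0.0]
width: 0.008
```

Call:
arm_command([
  [0,0,1,0,0,0,0],
])

```text
clock: 6.92
position: [0.4875, -0.1196, 0.2527]
ee_rot: [-0.143, 1.566, 0.144]
force: [-0.4, -0.1, -0.0]
width: 0.006
```

Click 3 came at y≈-0.120. I'll back away, lift, and check.

Call:
arm_command([
  [0,0,-12,0,0,0,0],
  [0,0,-12,0,0,0,0],
  [0,-40,-10,0,0,0,0],
  [0,-50,0,0,0,0,0],
  [0,-30,0,0,0,0,0],
])

```text
clock: 7.55
position: [0.4942, -0.1544, 0.375]
ee_rot: [-0.143, 1.564, 0.142]
force: [1.4, 0.0, 0.0]
width: 0.007
```

Call:
arm_command([
  [0,0,0,0,0,0,0],
  [0,0,0,0,0,0,0],
])

```text
clock: 7.8
position: [0.4935, -0.154, 0.372]
ee_rot: [-0.142, 1.567, 0.143]
force: [-1.0, -0.6, -0.7]
width: 0.005
```

```bash
cat > look.py <<'E'
from h import *
import sys
s,R,p=state(); i=save('wrist',sys.argv[1]); M=np.array(i['tool_from_camera']); Rc=R@M[:3,:3]; o=R@M[:3,3]+p
def blob(name,lo,hi,zr):
    h=cv2.cvtColor(i['frame'],cv2.COLOR_RGB2HSV); v,u=np.nonzero(cv2.inRange(h,lo,hi))
    n=cv2.undistortPoints(np.c_[u,v].astype(np.float32)[:,None],i['K'],np.array(i['distortion'])).reshape(-1,2)
    z=i['range_z'][v,u]; P=(np.c_[n,np.ones(len(n))]*z[:,None])@Rc.T+o; q=P-O; S=np.c_[q@ex,q@ey,q[:,2]]*1000
    k=(z>0)&(S[:,2]>zr[0])&(S[:,2]<zr[1])&(abs(S[:,0]+50)<30); S=S[k]
    print(name,len(S),'mid',((np.percentile(S,3,0)+np.percentile(S,97,0))/2).round(1) if len(S) else '', 'world',((np.percentile(P[k],3,0)+np.percentile(P[k],97,0))/2).round(4) if len(S) else '')
blob('lever',(0,150,60),(6,255,255),(88,102)); blob('lock',(20,130,90),(36,255,255),(55,80))
for c in('wrist','side','scene'):
  for t in('lever_top','lock_top'):
    print(c,t,[(((np.array(d['point'])-O)@np.c_[ex,ey,[0,0,1]]*1000).round(1),round(d['p'],2)) for d in pinpoint(c,t)[:1]])
E
python3 look.py w2
```

```text
t 7.8 tcp [ 0.4935 -0.154   0.372 ] split xyz mm [-51.1 -69.4 372. ] F split [-1.11 -0.38 -0.71] w 0.005
lever 839 mid [-48.9 -14.1  94.2] world [ 0.4854 -0.0992  0.0942]
lock 316 mid [-51.2  81.7  63.1] world [ 0.4648 -0.0053  0.0631]
wrist lever_top []
wrist lock_top []
side lever_top []
side lock_top [(array([-53.8,  93.1,  67.9]), 0.41)]
scene lever_top [(array([-50.7, -58.4,  94.5]), 0.54)]
scene lock_top [(array([-47.7,  93.9,  66.7]), 0.42)]
```

View pics/w2.png

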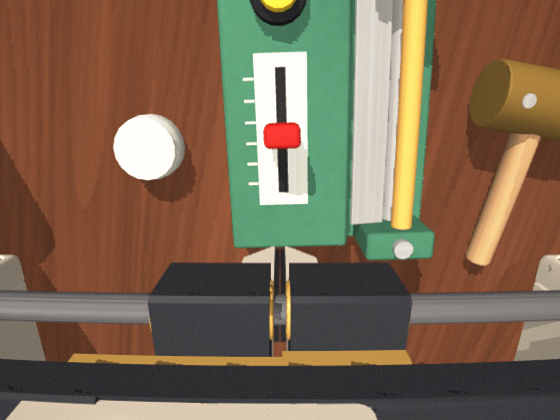

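The wrist view shows the lever at (282,135), between tick rows 143 (second) and 122 (third). Its raised top gives parallax, so this is ambiguous. I'll measure with fresh scene and side views, and from a spot where the lever is seen straight on.

```bash
python3 - <<'E'
from h import *
for c in('scene','side'):
    i=save(c,c+'3'); Rc=np.array(i['rotation']);o=np.array(i['origin'])
    h=cv2.cvtColor(i['frame'],cv2.COLOR_RGB2HSV); v,u=np.nonzero(cv2.inRange(h,(0,150,60),(6,255,255)))
    n=cv2.undistortPoints(np.c_[u,v].astype(np.float32)[:,None],i['K'],np.array(i['distortion'])).reshape(-1,2)
    z=i['range_z'][v,u]; P=(np.c_[n,np.ones(len(n))]*z[:,None])@Rc.T+o; q=P-O; S=np.c_[q@ex,q@ey,q[:,2]]*1000
    k=(z>0)&(abs(S[:,0]+50)<40)&(abs(S[:,1])<90)&(S[:,2]>50); S=S[k]
    print(c,len(S),S.min(0).round(1) if len(S) else '',S.max(0).round(1) if len(S) else '')
    print(c,[(((np.array(d['point'])-O)@np.c_[ex,ey,[0,0,1]]*1000).round(1),round(d['p'],2)) for d in pinpoint(c,'lever_top')[:2]])
# wrist: project where lever top would be for each notch
i=get_image('wrist');s,R,p=state();M=np.array(i['tool_from_camera']); Rc=R@M[:3,:3]; o=R@M[:3,3]+p
def px(S):
    P=O+np.array(S)[:,:1]/1000*ex+np.array(S)[:,1:2]/1000*ey+np.array(S)[:,2:]/1000*[0,0,1]
    c=(P-o)@Rc; return cv2.projectPoints(c,np.zeros(3),np.zeros(3),i['K'],np.array(i['distortion']))[0][:,0].round(0)
print('cam split',((o-O)@np.c_[ex,ey,[0,0,1]]*1000).round())
print('ticks pred',px([[-82,-60+18*k,45] for k in range(6)])[:,1])
for k in(0,2,3,4):print(k,'top back/front edge rows',px([[-50,-60+18*k+9,95],[-50,-60+18*k-9,95],[-50,-60+18*k-9,59]])[:,1])
a=cv2.imread('pics/w2.png')[50:210,215:335]; b=cv2.imread('pics/side3.png')[230:350,160:320]
cv2.imwrite('pics/crop.png',np.hstack([cv2.resize(a,(390,520),interpolation=2),cv2.resize(b,(400,520)) if 0 else cv2.copyMakeBorder(cv2.resize(b,(400,300),interpolation=2),0,220,0,0,0)]))
E
```

```text
Traceback (most recent call last):
ValueError: operands could not be broadcast together with shapes (127,) (3,)
```

```bash
python3 - <<'E'
from h import *
for c in('scene','side'):
    i=save(c,c+'3'); Rc=Ro.from_rotvec(i['rotation']).as_matrix();o=np.array(i['origin'])
    h=cv2.cvtColor(i['frame'],cv2.COLOR_RGB2HSV); v,u=np.nonzero(cv2.inRange(h,(0,150,60),(6,255,255)))
    n=cv2.undistortPoints(np.c_[u,v].astype(np.float32)[:,None],i['K'],np.array(i['distortion'])).reshape(-1,2)
    z=i['range_z'][v,u]; P=(np.c_[n,np.ones(len(n))]*z[:,None])@Rc.T+o; q=P-O; S=np.c_[q@ex,q@ey,q[:,2]]*1000
    k=(z>0)&(abs(S[:,0]+50)<40)&(abs(S[:,1])<90)&(S[:,2]>50); S=S[k]
    print(c,len(S),S.min(0).round(1) if len(S) else '',S.max(0).round(1) if len(S) else '')
    print(c,[(((np.array(d['point'])-O)@np.c_[ex,ey,[0,0,1]]*1000).round(1),round(d['p'],2)) for d in pinpoint(c,'lever_top')[:2]])
i=get_image('wrist');s,R,p=state();M=np.array(i['tool_from_camera']); Rc=R@M[:3,:3]; o=R@M[:3,3]+p
def px(S):
    S=np.array(S)/1000.;P=O+S@np.c_[ex,ey,[0,0,1]].T
    c=(P-o)@Rc; return cv2.projectPoints(c,np.zeros(3),np.zeros(3),i['K'],np.array(i['distortion']))[0][:,0].round(0)
print('cam split',((o-O)@np.c_[ex,ey,[0,0,1]]*1000).round())
print('ticks pred',px([[-82,-60+18*k,45] for k in range(6)])[:,1])
for k in(0,2,3,4):print(k,'rows back top, front top, front bottom',px([[-50,-60+18*k+9,95],[-50,-60+18*k-9,95],[-50,-60+18*k-9,59]])[:,1])
a=cv2.imread('pics/w2.png')[50:210,215:335]; b=cv2.imread('pics/side3.png')[230:350,160:320]
cv2.imwrite('pics/crop.png',np.hstack([cv2.resize(a,(390,520),interpolation=2),cv2.copyMakeBorder(cv2.resize(b,(400,300),interpolation=2),0,220,0,0,0)]))
E
```

```text
scene 126 [-58.4 -23.5  62.5] [-32.4  -6.   97.3]
scene []
side 434 [-66.  -23.   61.6] [-38.1  -5.2  96.8]
side [(array([-48.3, -12.9,  93.3]), 0.81)]
t 8.45 tcp [ 0.4938 -0.1534  0.3727] split xyz mm [-50.7 -68.8 372.7] F split [-0.27 -0.29  0.59] w 0.005
cam split [-49.   9. 353.]
ticks pred [183. 163. 143. 122. 101.  79.]
0 rows back top, front top, front bottom [186. 208. 196.]
2 rows back top, front top, front bottom [138. 162. 155.]
3 rows back top, front top, front bottom [113. 138. 134.]
4 rows back top, front top, front bottom [ 87. 113. 112.]
```

View pics/crop.png

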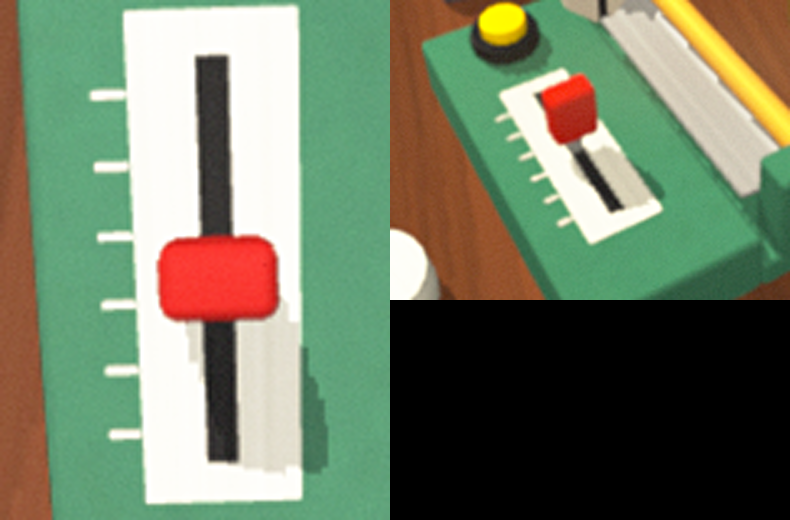

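All cameras agree the lever centre is at splitter y≈-14, so it has travelled about 46 mm. It is balanced on the hump between the second and third notches, and the third click hasn't actually snapped. I'll go back down behind it and nudge it a few mm, staying short of 54 mm.

Call:
arm_command([
  [0,50,0,0,0,0,0],
  [0,45,0,0,0,0,0],
  [0,25,0,0,0,0,0],
  [0,0,15,0,0,0,0],
  [0,0,10,0,0,0,0],
])

```text
clock: 9.07
position: [0.4896, -0.1273, 0.2537]
ee_rot: [-0.144, 1.565, 0.144]
force: [-0.8, 0.5, 0.4]
width: 0.005
```

Call:
arm_command([
  [0,0,4,0,0,0,0],
  [0,0,0,0,0,0,0],
])

```text
clock: 9.32
position: [0.4888, -0.1245, 0.2537]
ee_rot: [-0.144, 1.564, 0.143]
force: [0.3, -0.5, 0.8]
width: 0.004
```

```bash
python3 -c "
from h import *
state()"
```

```text
t 9.32 tcp [ 0.4888 -0.1245  0.2537] split xyz mm [-50.2 -39.5 253.7] F split [ 0.19 -0.49  0.81] w 0.004
```

Contact was at about -34.5. I advance in 1 mm steps.

Call:
arm_command([
  [0,0,2,0,0,0,0],
  [0,0,2,0,0,0,0],
])

```text
clock: 9.57
position: [0.4878, -0.1212, 0.2529]
ee_rot: [-0.143, 1.566, 0.142]
force: [0.6, -0.2, -0.7]
width: 0.002
```

Call:
arm_command([
  [0,0,1,0,0,0,0],
])

```text
clock: 9.7
position: [0.4876, -0.12, 0.2527]
ee_rot: [-0.143, 1.566, 0.143]
force: [-0.2, -1.5, -0.9]
width: 0.004
```

Call:
arm_command([
  [0,0,1,0,0,0,0],
])

```text
clock: 9.82
position: [0.4874, -0.1191, 0.2527]
ee_rot: [-0.143, 1.566, 0.143]
force: [-0.3, -0.7, 0.0]
width: 0.005
```

Call:
arm_command([
  [0,0,1,0,0,0,0],
])

```text
clock: 9.95
position: [0.4873, -0.118, 0.2527]
ee_rot: [-0.143, 1.566, 0.143]
force: [0.2, 0.4, -0.7]
width: 0.005
```

```bash
cat > lev.py <<'E'
from h import *
state()
for c in('scene','side'):
    i=get_image(c); Rc=Ro.from_rotvec(i['rotation']).as_matrix();o=np.array(i['origin'])
    h=cv2.cvtColor(i['frame'],cv2.COLOR_RGB2HSV); v,u=np.nonzero(cv2.inRange(h,(0,150,60),(6,255,255)))
    n=cv2.undistortPoints(np.c_[u,v].astype(np.float32)[:,None],i['K'],np.array(i['distortion'])).reshape(-1,2)
    z=i['range_z'][v,u]; P=(np.c_[n,np.ones(len(n))]*z[:,None])@Rc.T+o; q=P-O; S=np.c_[q@ex,q@ey,q[:,2]]*1000
    k=(z>0)&(abs(S[:,0]+50)<40)&(abs(S[:,1])<90)&(S[:,2]>50); S=S[k]
    print(c,len(S),S.min(0).round(1) if len(S) else '',S.max(0).round(1) if len(S) else '')
E
python3 lev.py
```

```text
t 9.95 tcp [ 0.4873 -0.118   0.2527] split xyz mm [-50.5 -32.8 252.7] F split [ 0.29  0.37 -0.74] w 0.005
scene 21 [-40.1 -13.4  87.4] [-33.5   0.4  97.3]
side 3 [-65.6 -11.6  66.7] [-63.9  -6.3  72.9]
```

Call:
arm_command([
  [0,0,-12,0,0,0,0],
  [0,0,-12,0,0,0,0],
  [0,-40,-10,0,0,0,0],
  [0,-50,0,0,0,0,0],
  [0,-30,0,0,0,0,0],
])

```text
clock: 10.68
position: [0.4938, -0.1527, 0.3751]
ee_rot: [-0.143, 1.564, 0.141]
force: [-0.4, -0.2, -0.4]
width: 0.005
```

Call:
arm_command([
  [0,0,0,0,0,0,0],
  [0,0,0,0,0,0,0],
])

```text
clock: 10.92
position: [0.4931, -0.1522, 0.372]
ee_rot: [-0.142, 1.567, 0.142]
force: [0.2, 0.2, -1.2]
width: 0.003
```

```bash
python3 lev.py; python3 look.py w4; python3 -c "
import cv2
a=cv2.imread('pics/w4.png')[0:230,200:350]; cv2.imwrite('pics/c4.png',cv2.resize(a,None,fx=2.5,fy=2.5))"
```

```text
t 10.93 tcp [ 0.4931 -0.1522  0.372 ] split xyz mm [-51.2 -67.5 372. ] F split [ 0.24  0.15 -1.16] w 0.003
scene 129 [-58.1 -14.6  61.8] [-32.8   5.1  96.4]
side 433 [-66.2 -13.7  62.9] [-39.2   4.4  96.6]
t 11.03 tcp [ 0.493  -0.1519  0.3715] split xyz mm [-51.2 -67.1 371.5] F split [ 0.05 -0.01 -0.02] w 0.001
lever 854 mid [-48.9  -4.9  94.3] world [ 0.4835 -0.0904  0.0943]
lock 437 mid [-51.1  82.6  63.1] world [ 0.4645 -0.0043  0.0631]
wrist lever_top [(array([-55.3,  -4.1,  93.6]), 0.82)]
wrist lock_top []
side lever_top [(array([-50.7,  -6.2,  93.8]), 0.69)]
side lock_top [(array([-51. ,  92.5,  68. ]), 0.71)]
scene lever_top [(array([-49.7,  94.7,  64.7]), 0.64)]
scene lock_top [(array([-49.6,  96.9,  69.4]), 0.48)]
```

View pics/c4.png

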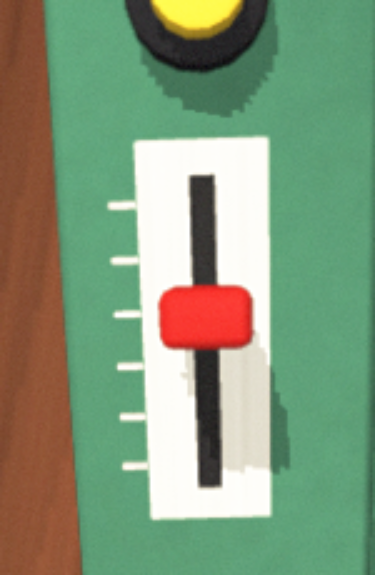

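The crop shows the lever at the third notch tick, the fourth up from home. It measures y≈-5 where -6 is expected. Now I move over the lock button at (-50, 93).

Call:
arm_command([
  [0,0,55,1,0,0,0],
  [0,0,55,0,0,0,0],
  [0,0,50,0,0,0,0],
  [0,0,0,0,0,0,0],
  [0,0,0,0,0,0,0],
])

```text
clock: 12.0
position: [0.4655, 0.0056, 0.3727]
ee_rot: [-0.144, 1.566, 0.143]
force: [-0.1, -0.1, 0.2]
width: 0.007
```

```bash
python3 -c "
from h import *
go(-50,94,258)
for c in('side','scene'):
  get_image(c)
  for t in('lever_top','lock_top'):
    print(c,t,[(((np.array(d['point'])-O)@np.c_[ex,ey,[0,0,1]]*1000).round(1),round(d['p'],2)) for d in pinpoint(c,t)[:1]])
"
```

```text
t 12.0 tcp [0.4655 0.0056 0.3727] split xyz mm [-48.6  92.7 372.7] F split [-0.13 -0.08  0.16] w 0.007
turn deg [-0.3 -0.   0. ] shift now [114.7   1.3  -1.4] shift after turn [114.7   1.3  -1.4] tool in split [[0. 1. 0.]]
side lever_top [(array([-50.5,  -7.8,  90.4]), 0.91)]
side lock_top [(array([-54.4,  92. ,  67.1]), 0.81)]
scene lever_top [(array([-51.6,  -4.5,  95.2]), 0.46)]
scene lock_top [(array([-50.7,  98.4,  68.4]), 0.53)]
```

Aligned. I descend to 8–10 mm above the button, then press in small steps.

Call:
arm_command([
  [0,50,1,-2,0,0,0],
  [0,45,0,0,0,0,0],
  [0,18,0,0,0,0,0],
  [0,0,0,0,0,0,0],
])

```text
clock: 12.8
position: [0.4629, 0.0063, 0.2586]
ee_rot: [-0.143, 1.569, 0.143]
force: [-0.8, -0.1, -0.8]
width: 0.004
```

Call:
arm_command([
  [0,4,0,0,0,0,0],
  [0,2,0,0,0,0,0],
])

```text
clock: 13.05
position: [0.4637, 0.0066, 0.2544]
ee_rot: [-0.143, 1.564, 0.143]
force: [0.2, -0.1, -1.0]
width: 0.002
```

Call:
arm_command([
  [0,2,0,0,0,0,0],
])

```text
clock: 13.18
position: [0.4635, 0.0066, 0.2522]
ee_rot: [-0.143, 1.565, 0.143]
force: [-0.2, 0.1, 0.2]
width: 0.002
```

Call:
arm_command([
  [0,2,0,0,0,0,0],
])

```text
clock: 13.3
position: [0.4634, 0.0067, 0.2499]
ee_rot: [-0.143, 1.565, 0.143]
force: [-0.2, -0.0, -0.1]
width: 0.004
```

Call:
arm_command([
  [0,2,0,0,0,0,0],
])

```text
clock: 13.42
position: [0.4633, 0.0067, 0.2477]
ee_rot: [-0.143, 1.566, 0.143]
force: [0.0, -0.2, 0.4]
width: 0.008
```

Call:
arm_command([
  [0,2,0,0,0,0,0],
])

```text
clock: 13.55
position: [0.4633, 0.0067, 0.2456]
ee_rot: [-0.143, 1.566, 0.143]
force: [0.3, -0.2, 0.3]
width: 0.006
```

Call:
arm_command([
  [0,2,0,0,0,0,0],
])

```text
clock: 13.68
position: [0.4633, 0.0067, 0.2436]
ee_rot: [-0.143, 1.566, 0.143]
force: [-0.8, -0.4, 1.6]
width: 0.006
```

Call:
arm_command([
  [0,2,0,0,0,0,0],
])

```text
clock: 13.8
position: [0.4633, 0.0067, 0.2417]
ee_rot: [-0.143, 1.566, 0.143]
force: [-1.3, 0.0, 3.6]
width: 0.004
```

Call:
arm_command([
  [0,1.5,0,0,0,0,0],
])

```text
clock: 13.92
position: [0.4633, 0.0067, 0.2402]
ee_rot: [-0.143, 1.566, 0.143]
force: [0.2, -0.8, 4.4]
width: 0.009
```

Call:
arm_command([
  [0,1,0,0,0,0,0],
])

```text
clock: 14.05
position: [0.4633, 0.0067, 0.2392]
ee_rot: [-0.143, 1.566, 0.143]
force: [-1.0, -0.6, 9.3]
width: 0.005
```

Call:
arm_command([
  [0,1,0,0,0,0,0],
])

```text
clock: 14.18
position: [0.4633, 0.0068, 0.2389]
ee_rot: [-0.144, 1.566, 0.143]
force: [-6.6, -0.9, 26.1]
width: 0.004
```

The button hit its hard stop: force passed 5 N and rose sharply after about 6 mm. Releasing.

Call:
arm_command([
  [0,-4,0,0,0,0,0],
  [0,-20,0,0,0,0,0],
  [0,-50,0,0,0,0,0],
  [0,-50,0,0,0,0,0],
  [0,-30,0,0,0,0,0],
])

```text
clock: 14.8
position: [0.4635, 0.0069, 0.3944]
ee_rot: [-0.143, 1.564, 0.143]
force: [-0.0, -0.2, -0.7]
width: 0.002
```

Call:
arm_command([
  [0,0,-55,0,0,0,0],
  [0,0,-55,0,0,0,0],
  [0,0,-55,0,0,0,0],
  [0,0,0,0,0,0,0],
  [0,0,0,0,0,0,0],
])

```text
clock: 15.42
position: [0.4931, -0.1551, 0.3918]
ee_rot: [-0.142, 1.567, 0.144]
force: [0.3, 0.2, 0.2]
width: 0.006
```

```bash
python3 lev.py; python3 look.py w5; python3 - <<'E'
from h import *
for t in('dye_jar_mid','stone_mid','wax_tin_mid','mallet_mid'):
    print(t,[(np.round(d['point'],3),round(d['p'],2)) for d in pinpoint('side',t)[:1]])
save('side','d5')
E
```

```text
t 15.43 tcp [ 0.4931 -0.1551  0.3918] split xyz mm [-51.7 -70.3 391.8] F split [0.35 0.15 0.22] w 0.006
scene 157 [-60.3 -14.3  62.1] [-33.1   3.6  98.1]
side 432 [-65.8 -13.4  57.3] [-38.8   5.4  96.9]
t 15.53 tcp [ 0.4931 -0.1541  0.3922] split xyz mm [-51.5 -69.4 392.2] F split [ 0.23 -0.2   0.02] w 0.004
lever 731 mid [-49.1  -5.   94.4] world [ 0.4835 -0.0905  0.0944]
lock 538 mid [-51.1  84.3  63.1] world [ 0.4642 -0.0027  0.0631]
wrist lever_top [(array([-55. ,  -3.3,  96.3]), 0.71)]
wrist lock_top []
side lever_top []
side lock_top [(array([-51.4,  92.9,  68.9]), 0.81)]
scene lever_top [(array([-54.9,  -3.2,  93.4]), 0.61)]
scene lock_top [(array([-49.9,  96.8,  68.7]), 0.68)]
dye_jar_mid [(array([ 0.582, -0.274,  0.033]), 0.7)]
stone_mid [(array([0.483, 0.133, 0.009]), 0.65)]
wax_tin_mid [(array([ 0.361, -0.14 ,  0.016]), 0.81)]
mallet_mid [(array([ 0.709, -0.031,  0.034]), 0.57)]
```

View pics/d5.png

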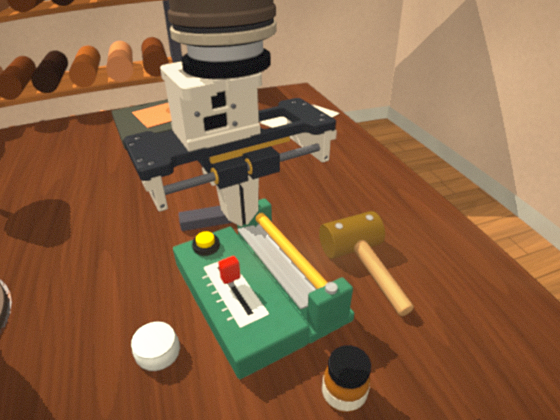

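The side view shows the lever at (229,270) on the third notch, the button at (205,240) back up, the loose things unmoved and the gripper clear. Handing in.

```bash
python3 -c "
from h import *
state(); print(arm.sign_off())"
```

```text
t 16.12 tcp [ 0.4932 -0.1556  0.3922] split xyz mm [-51.7 -70.8 392.2] F split [0.3  0.22 0.99] w 0.006
the job is handed in; nothing more can be done
None
```

The lever is set at the third notch and the lock button has been pressed to its stop and released. I handed the job in at 16.1 s of the 51 s allowed.

- **Lever:** I pushed it with the closed fingertips at no more than about 4.5 N, without pinching it. After the third force drop, a camera check showed it balanced on the hump at about 46 mm, not yet clicked. I went back and nudged it about 2 mm, and it snapped into the third notch. The final checks put its centre at splitter y ≈ -5 mm, against -6 mm expected. The fingertips never went far enough to push it past that notch.
- **Lock button:** I pressed it after the lever was set. It moved about 6 mm to a hard stop, where the force reached 26 N briefly. After release its top read about 69 mm above the table, the same as before pressing.
- **Loose things:** the jar, stone, tin and mallet were where they started, within the few-millimetre error of the measurement. The gripper ended clear of everything.
- **Checks that disagreed:** the scene camera's network once reported the lever at the button's position, which I took as a misdetection. The networks missed the lever or button in a few views, and the wrist camera's colour reading of the button was about 10 mm off because the button was cut off at the picture's edge. All the other final readings agreed.

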